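Dump the counted tees into the tote and reset the tipping skip

ROBOT

A 6-joint arm with a two-finger parallel gripper is mounted at the origin on the work surface. World frame = base frame: x ahead of the robot, y to its left, z up, the work surface at z = 0. Lengths are in m, angles in rad, forces in N, time in s.
With the tool pointing down it reaches from about 0.325 to 0.85 m from the base axis. Payload 15.5 kg.
Tool frame: the origin (TCP) lies at the very end of the fingers, on their centre line; the grasp point (between the pads) lies 19 mm behind it (ctrl.grip_depth is the distance from the TCP to the grasp point, in m); z points along the fingers, x is the direction in which the jaws open and shut, and the axes are right-handed (so a half turn about z gives the same grasp; the last joint's range is limited). The gripper opens to 91 mm and grips with 3 to 60 N. Pads are 32 mm wide; open, the fingers measure 118 mm over their backs; the gripper's body (76 mm by 178 mm) begins 60 mm behind the grasp point.
Start: joints at [1.054, 0.494, 1.345, -0, 1.302, -0.096], TCP at [0.256, 0.57, 0.214] pointing down, gripper open.
Joint ranges: [-2.91, 2.91], [-0.82, 2.16], [0.22, 2.67], [-1.22, 4.37], [0.12, 2.79], [-3.08, 3.08]. Speed limits (rad/s): [1.89, 1.89, 2.57, 3.01, 3.01, 3.01].

INTERFACE

Orientations are given as a unit quaternion [w, x, y, z].
In Python, from cell import ctrl, vision, spotter gives the robot as it stands. The module is installed in compiled form; this text tells all that it offers.
- The arm moves only by the shell command python3 -m jog 'ROWS' [FORCE]. ROWS is JSON, a list of rows, each a list of 7 numbers: the shift along the tool's x, y, z in m, then the turn, a rotation vector about the tool's x, y, z in degrees, then the closure, from 0 (fully open) to 1 (shut). In form: [[dx, dy, dz, rx, ry, rz, grip], ...]. A call has 1 to 20 rows; each row shifts and turns the commanded pose from where the row before left it, along the tool's axes as they then stand; what a row does not reach is not made up. A row lasts 1/8 s, in which the tool goes at most 62.5 mm and 10.7 degrees, less where a joint would pass 70% of its speed; a pose out of reach is approached as far as the arm can. A call is refused whole if a number of a shift passes 0.0625 or a number of a turn 10.7, either way. A call with a gripper value outside its range is refused whole. The fingers move at their own pace and stop on an object; FORCE is the grip in N (left out, the last holds). Time passes only in rows, so rows that do not move let the fingers close. It gives the time, the measured TCP pose, the force and the opening at its end, in the units of the state.
- ctrl.state(): the state, without advancing time (a new reading comes with each control period).
- vision.get_image(name): name is "scene" or "side" or "wrist"; returns a dict with "img" (480x640x3 uint8, red, green, blue), "K" (3x3 intrinsics, pixels), "D" ([k1, k2, p1, p2, k3] as OpenCV has them; the pictures are not rectified), "extrinsics" (4x4, takes a point from camera to world coordinates). Camera axes: x right, y down, z forward; pixel columns grow to the right and rows downward; lengths in m; the calibration is good to about 2 mm. A picture is of the moment at which its call begins. There is no depth.
- ctrl.sign_off(): hands the job in, once; it reports no verdict.
Trained networks look in a picture, given as the dict that the camera call returned (one of the last four; its "shot" number tells which), for a name from the list of things; names that differ only in an ending like _2 or _b are one class to them, and where a whole thing is asked for, a point or a joint stands for the part that bears it (a point fixed in the world has none). Each returns a list of dicts, best first, with "conf" (0 to 1); they miss things now and then, are a little off and sometimes report something else, mostly with a low value. They report only what shows in the picture. A call takes as long as a camera call. They do not tell look-alikes from the thing itself.
- spotter.recognise(picture, target): "bbox" ([left, top, width, height] in pixels, round what is visible of it).
- spotter.outline_of(picture, target): "mask" (480x640 bool, what is visible of it) and "bbox" ([left, top, width, height] in pixels, round what is visible of it).
The state is a dict: "time": time; "joints": joint angles; "qd": joint speeds; "tau": joint torques, N m; "position": TCP position; "tcp_rot": TCP orientation; "force": force on the tool from outside, world axes, zero at the start; "torque": the same for the moment, N m; "gripper_width": opening from 0.0 (shut) to 1.0 (fully open).
Only numpy, scipy, OpenCV 4.12 (cv2) and the standard library are available. Lean on these libraries where they do the work, as an engineer would, in place of code of your own. Each camera call takes 0.05 s, during which the arm holds its last target.

TASK

Slide the grey tote up against the foot of the stand so that it catches the load, then tip the skip fully over by its handle bar so that all three pipe tees drop into the tote. Bring the skip back, easing it down under control rather than letting it fall, and press it fully home until its spring catch holds it. Leave the tote flat on the bench with the tees in it, and do not disturb the carton, the tape roll or the spray can.

Things in the scene. Friction and masses are not known exactly. Their poses are not given: they have to be found in the camera images.
- station: Fixed dump station: blue steel stand (254 mm along x; foot from y = -110 to +40 mm) with the skip in it and a wire shelf on two rear posts over its back half. Origin on the bench under the middle of the skip's shaft; x along the shaft, away from the robot at yaw 0; y the side to which the skip pours; z up. Shaft 185 mm up. Posts 30 mm square at x = 215, y = -228 and +28 mm. Open in front.
- shelf_edge (a point): Middle of the lower front edge (robot side) of the wire shelf: station x = -117, y = -100, z = 420 mm, axes as the station. The shelf spreads 332 mm back from it and 135 mm to either side, 27 mm thick. It hangs over the handle bar, so near home the bar is reached from the robot's side with the tool leaning back some 35 to 45 degrees.
- tote_stop (a point): Middle of the flat +y face of the stand's foot rail, at bench level: station x = 0, y = +40 mm, axes as the station; the rail is 254 mm long, 30 mm high. A tote whose long side bears against it (or stops within 10 mm of it), with its middle within 30 mm of this point along x, catches the load: the tipped skip's lip hangs 20 mm above the tote's wall, just inside it.
- skip (a joint): Tip angle, rad: 0 = home, upright on its buffers; 2.0 = fully tipped to station +y, at its stop. Skip about 0.9 kg, top-heavy: it balances near 0.95 rad and falls by itself to either side. A spring catch acts between 0.28 rad and home: leaving home takes 8 to 11 N at the bar; coming back, the skip hangs on the catch at 0.28 and must be pressed, 5 to 8 N, until below 0.15 it snaps home.
- bar_grip (a point): On the axis of the skip's steel handle bar, 22 mm from its near (robot side) end; bar 16 mm diameter, parallel to the shaft, 31 mm clear of the skip's back wall, first bracket 54 mm along it. Station mm: home x -122, y -142, z 255; tipped x -122, y 123, z 285. Moves on a circle of 158 mm radius about the shaft, top at z = 343. Its z axis is upright at home and turns with the skip.
- shaft (a point): On the skip's pivot axis, in the plane in which bar_grip moves: station x = -122, y = 0, z = 185 mm. Axes as the station; the shaft runs along x.
- tote: Open grey plastic tote, loose, 0.7 kg: 300 mm (its x) by 200 mm (its y) by 90 mm high, upright walls 5 mm thick. Origin in the middle of its underside. Stands too far to the station's +y side to catch the load at the start.
- tee1: Grey plastic pipe tee, 60 g: run 70 mm long along its y, branch reaching 38 mm along its +x, collars 40 mm diameter. Origin where the pipe axes cross. Lies in the skip at the start. Three alike.
- tee2: Pipe tee as tee1.
- tee3: Pipe tee as tee1.
- carton: Bystander: closed cardboard carton 160 x 120 x 100 mm high. Origin in the middle of its underside.
- tape_roll: Bystander: roll of brown tape lying flat, 110 mm diameter, 48 mm high. Origin in the middle of its underside.
- spray_can: Bystander: white spray can standing upright, 58 mm diameter, 190 mm high. Origin in the middle of its underside.
Not all that is in view belongs to the job. What is shaped like the tee1 but turquoise is not meant. What is shaped like the tee2 but pink is not meant.

How it is judged:
On the way, in this order (a step that is already met when the one before it is completed fails the run):
1. the skip is tipped fully over (beyond 1.8 rad) (value of joint skip above 1.8 rad), for 0.2 s.
2. the skip is back home, held by its catch (below 0.06 rad) (value of joint skip below 0.06 rad), for 0.2 s.
At the end, for the whole second after the job is handed in: The skip is home (below 0.06 rad); each tee's origin lies within the tote's outline (150 mm of its middle along x, 100 mm along y) and below its rim (90 mm); the tote stands flat on the bench (within 0.1 rad and 10 mm); tees and tote are at rest (x of tee1 in the frame of tote between -0.15 and 0.15 m and y of tee1 in the frame of tote between -0.1 and 0.1 m and z of tee1 in the frame of tote between 0 and 0.09 m and linear speed of each of tee1, tee2, tee3 below 0.03 m/s and x of tee2 in the frame of tote between -0.15 and 0.15 m and y of tee2 in the frame of tote between -0.1 and 0.1 m and z of tee2 in the frame of tote between 0 and 0.09 m and x of tee3 in the frame of tote between -0.15 and 0.15 m and y of tee3 in the frame of tote between -0.1 and 0.1 m and z of tee3 in the frame of tote between 0 and 0.09 m and value of joint skip below 0.06 rad and angle between tote's own z axis and vertical below 0.1 rad and height (world z) of tote below 0.01 m and linear speed of tote below 0.02 m/s); the robot touches nothing.
It fails at once if the skip is let fall back: it turns homeward faster than 2.5 rad/s while still more than 0.35 rad from home (value of joint skip between 0.35 and 1.2 rad and velocity of joint skip below -2.5 rad/s).
It fails at once if a bystander is pushed more than 30 mm or knocked over (distance of any of carton, tape_roll, spray_can from where it was at the start of the episode above 0.03 m or angle between any of carton, tape_roll, spray_can's own z axis and vertical above 0.3 rad).
It also fails if it takes over 72 s, if anything falls off the work surface, if the arm or the gripper's body presses on something with over 40 N, if the wrist force passes 120 N, or if a joint passes its speed limit or range.

## Working session

There is one attempt and no reset: what is moved stays moved. The work goes in short steps, Python scripts to look and compute and a shell command to move; the robot and the scene stay as the last step left them, time stands still between calls to the robot, and variables do not carry over. Pictures are saved under pics/ and viewed, and the job is handed in when it is done.

```bash
mkdir -p pics
cat > h.py <<'E'
import numpy as np,cv2
from cell import ctrl,vision,spotter
def shot(n,fn=None):
    p=vision.get_image(n)
    if fn: cv2.imwrite('pics/'+fn+'.png',p['img'][:,:,::-1])
    return p
def proj(p,pts):
    E=np.linalg.inv(p['extrinsics']);
    r,_=cv2.projectPoints(np.array(pts,float).reshape(-1,1,3),cv2.Rodrigues(E[:3,:3])[0],E[:3,3],np.array(p['K']),np.array(p['D']))
    return r[:,0]
def ray(p,px,z):
    u=cv2.undistortPoints(np.array(px,float).reshape(-1,1,2),np.array(p['K']),np.array(p['D']))[:,0]
    E=p['extrinsics'];d=np.c_[u,np.ones(len(u))]@E[:3,:3].T;o=E[:3,3]
    return o+d*((z-o[2])/d[:,2])[:,None]
E
python3 - <<'E'
from h import *
print(ctrl.state(),ctrl.grip_depth)
for n in ['scene','side','wrist']:
    p=shot(n,n+'0'); print(n,p['K'],p['D'],p['extrinsics'].round(3).tolist())
    for t in ['tote','station','carton','skip']: print(t,[(d['bbox'],round(d['conf'],2)) for d in spotter.recognise(p,t)][:3])
E
```

```text
{'time': 0.0, 'joints': array([ 1.05350527e+00,  4.94170489e-01,  1.34616115e+00, -1.85649028e-06,
        1.30252110e+00, -9.55046715e-02]), 'qd': array([-5.24328039e-04, -8.25400028e-05, -3.47182300e-04, -1.44933688e-04,
        1.35875299e-04, -1.76315492e-03]), 'tau': array([ 1.33843398e-03, -8.78808761e+01, -3.81855190e+01,  7.07887136e-02,
        5.30355633e-02, -2.88858882e-04]), 'position': array([0.2556685 , 0.56987073, 0.213336  ]), 'tcp_rot': array([ 2.91176823e-04,  8.39461113e-01,  5.43419399e-01, -5.58724489e-04]), 'force': array([ 0.07832281, -0.16970404,  0.83390098]), 'torque': array([-0.017161  ,  0.02440955,  0.02553213]), 'gripper_width': 0.9985347370675473} 0.0188
scene [[517.95093716   0.         326.02713737]
 [  0.         517.95093716 239.93077696]
 [  0.           0.           1.        ]] [-0.1328757  0.         0.         0.         0.       ] [[0.997, 0.075, -0.032, 0.567], [0.081, -0.946, 0.315, -0.361], [-0.006, -0.317, -0.949, 1.531], [0.0, 0.0, 0.0, 1.0]]
tote [([313.8, 165.5, 106.3, 86.7], 0.95)]
station [([288.0, 233.2, 174.9, 163.4], 0.9)]
carton 
[... 357 characters left out ...]
-0.711, 0.44, -0.27], [-0.836, -0.457, 0.303, -0.485], [-0.015, -0.534, -0.845, 1.793], [0.0, 0.0, 0.0, 1.0]]
tote [([253.6, 188.2, 93.1, 92.5], 0.86)]
station [([325.7, 152.3, 147.7, 171.3], 0.56)]
carton [([427.5, 354.5, 65.4, 67.9], 0.66)]
skip [([328.5, 214.7, 88.5, 86.4], 0.62), ([328.5, 154.4, 145.9, 174.3], 0.5), ([361.5, 253.3, 23.2, 18.7], 0.28)]
wrist [[346.35150008   0.         324.06164135]
 [  0.         346.35150008 243.00598884]
 [  0.           0.           1.        ]] [0.01287766 0.         0.         0.         0.        ] [[0.408, 0.873, 0.267, 0.181], [0.913, -0.39, -0.121, 0.605], [-0.001, 0.293, -0.956, 0.386], [0.0, 0.0, 0.0, 1.0]]
tote []
station []
carton []
skip []
```

View pics/scene0.png

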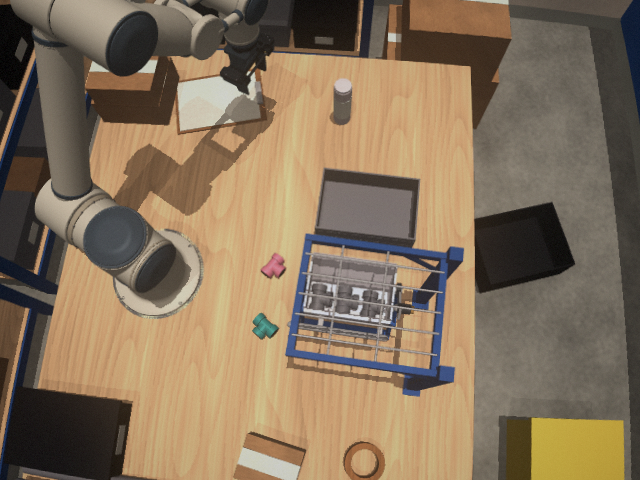

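View pics/side0.png

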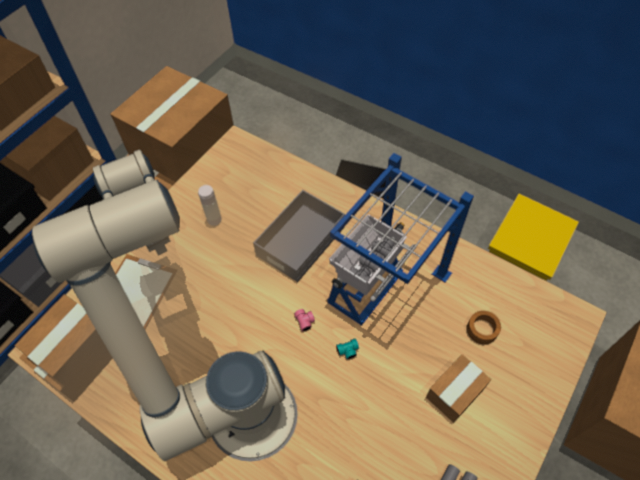

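Run:
```python
import cv2
a=cv2.imread('pics/scene0.png')[150:400,270:490]; b=cv2.imread('pics/side0.png')[140:340,240:490]
cv2.imwrite('pics/sc0.png',cv2.resize(a,None,fx=2.4,fy=2.4,interpolation=cv2.INTER_CUBIC))
cv2.imwrite('pics/sd0.png',cv2.resize(b,None,fx=3,fy=3,interpolation=cv2.INTER_CUBIC))
```

```text
(no output)
```

View pics/sc0.png

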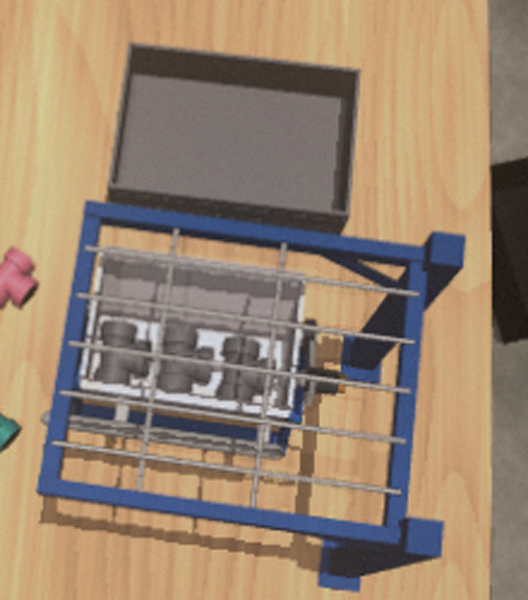

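View pics/sd0.png

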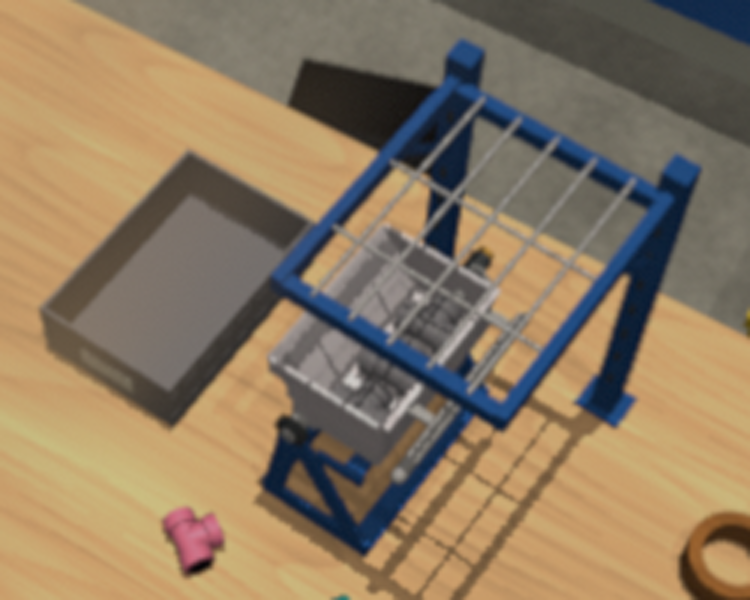

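```bash
cat > fit.py <<'E'
from h import *
from scipy.optimize import least_squares
def T(q,P):
    c,s=np.cos(q[2]),np.sin(q[2]);P=np.array(P,float)
    return np.c_[q[0]+c*P[:,0]-s*P[:,1],q[1]+s*P[:,0]+c*P[:,1],P[:,2]]
def fit(obs,x0):
    f=lambda q:np.concatenate([(proj(p,T(q,P))-np.array(U)).ravel() for p,P,U in obs])
    r=least_squares(f,x0,loss='soft_l1'); return r.x,f(r.x).reshape(-1,2).round(1).tolist()
E
python3 - <<'E'
from fit import *
a=shot('scene');b=shot('side')
q,r=fit([(a,[[-.117,.035,.447],[-.117,-.235,.447],[-.144,-.142,.255]],[[306.3,234.6],[286.7,355.4],[288.8,324.2]]),
 (b,[[-.117,.035,.447],[-.117,-.235,.447],[-.144,-.142,.255],[-.127,-.11,.0],[-.127,.04,0]],[[331.7,231.7],[406.7,281.7],[373.3,297.7],[361.7,323.3],[327.3,302.3]])],[.7,-.1,0])
print('station',q,r)
X,Y=.15,.1
t,r=fit([(a,[[-X,Y,.09],[X,Y,.09],[-X,-Y,.09],[X,-Y,.09]],[[324.6,168.3],[419.6,179.2],[315.4,227.9],[414.6,239.6]]),
 (b,[[-X,Y,.09],[-X,-Y,.09],[-X,-Y,0]],[[254,243.3],[296.7,270.7],[296.7,281.7]])],[.7,.1,0])
print('tote',t,r)
c,s=np.cos(q[2]),np.sin(q[2]);d=t[:2]-q[:2]
print('tote in station',c*d[0]+s*d[1],-s*d[0]+c*d[1],t[2]-q[2])
for n,pt in dict(bar_home=[-.122,-.142,.255],bar_tip=[-.122,.123,.285],shaft=[-.122,0,.185],stop=[0,.04,0],edge=[-.117,-.1,.42]).items(): print(n,T(q,[pt])[0].round(4))
for n in ['carton','tape_roll','spray_can']:
  for p in (a,b):
    for dd in spotter.recognise(p,n)[:2]: print(n,dd['bbox'],dd['conf'])
print(ray(a,[[343,122]],0))
E
```

```text
station [ 0.60049694 -0.03178967 -0.05942742] [[-0.1, -1.0], [-0.2, 0.3], [-0.9, 0.4], [-1.3, -1.5], [2.8, -3.4], [-1.4, 1.4], [1.0, 0.5], [0.9, -1.2]]
tote [ 0.63579435  0.24363208 -0.04673887] [[-1.6, -0.6], [0.3, -0.2], [-1.1, 0.4], [0.8, 0.8], [-1.0, -1.2], [-0.1, -0.9], [1.3, 0.3]]
tote in station 0.018877131033822384 0.27703194551411403 0.012688550718427567
bar_home [ 0.4703 -0.1663  0.255 ]
bar_tip [0.486  0.0982 0.285 ]
shaft [ 0.4787 -0.0245  0.185 ]
stop [0.6029 0.0081 0.    ]
edge [ 0.4778 -0.1247  0.42  ]
carton [232.2, 433.8, 74.0, 46.2] 0.8
carton [428.5, 352.5, 61.6, 68.7] 0.96
carton [251.8, 189.2, 93.1, 94.0] 0.48
tape_roll [341.0, 439.7, 44.1, 40.3] 0.76
tape_roll [327.3, 156.3, 146.5, 169.1] 0.4
spray_can [330.4, 80.2, 23.8, 45.0] 0.63
spray_can [198.9, 186.4, 21.2, 38.9] 0.93
[[0.53920884 0.57278382 0.        ]]
```

```bash
cat > pl.py <<'E'
from h import *
from scipy.spatial.transform import Rotation as R
def cur():
    s=ctrl.state(); return s['position'],R.from_quat(np.r_[s['tcp_rot'][1:],s['tcp_rot'][0]]),s
ST=np.array([.6005,-.0318,-.0594])
def S(x,y,z):
    c,s=np.cos(ST[2]),np.sin(ST[2]); return np.array([ST[0]+c*x-s*y,ST[1]+s*x+c*y,z])
def ori(yaw,lean,roll=0): # jaws along y-axis at yaw, tool leaning back by lean deg; roll: deg about that frame's x
    c,s=np.cos(yaw),np.sin(yaw); b=np.array([[-s,c,0],[c,s,0],[0,0,-1]]).T
    return R.from_euler('z',yaw)*R.from_euler('x',roll,degrees=True)*R.from_euler('z',-yaw)*R.from_matrix(b)*R.from_euler('x',-lean,degrees=True)
def plan(p,r,pt,rt,n,g=0):
    """n equal steps"""
    rows=[];w=(r.inv()*rt).as_rotvec(degrees=True)/n;d=(np.array(pt)-p)/n
    for i in range(n):
        v=r.inv().apply(d); rows.append([*v.round(4),*w.round(1),g]); r=r*R.from_rotvec(w,degrees=True)
    print('step',np.linalg.norm(d).round(4),'turn',np.linalg.norm(w).round(2))
    print('['+','.join('['+','.join('%g'%(x+0) for x in q)+']' for q in rows)+']'); return pt,rt
E
python3 - <<'E'
from pl import *
p,r,s=cur()
o=ori(-.0467,0)
p,r=plan(p,r,[.42,.40,.214],o,5)
p,r=plan(p,r,[.640,.341,.214],o,6)
p,r=plan(p,r,[.640,.341,.05],o,5)
E
```

```text
step 0.0473 turn 4.3
[[-0.0176,0.0439,0,0,0,-4.3,0],[-0.0209,0.0424,0,0,0,-4.3,0],[-0.024,0.0408,0,0,0,-4.3,0],[-0.027,0.0388,0,0,0,-4.3,0],[-0.0298,0.0367,0,0,0,-4.3,0]]
step 0.038 turn 0.0
[[-0.0081,0.0371,0,0,0,0,0],[-0.0081,0.0371,0,0,0,0,0],[-0.0081,0.0371,0,0,0,0,0],[-0.0081,0.0371,0,0,0,0,0],[-0.0081,0.0371,0,0,0,0,0],[-0.0081,0.0371,0,0,0,0,0]]
step 0.0328 turn 0.0
[[0,0,0.0328,0,0,0,0],[0,0,0.0328,0,0,0,0],[0,0,0.0328,0,0,0,0],[0,0,0.0328,0,0,0,0],[0,0,0.0328,0,0,0,0]]
```

```bash
python3 -m jog '[[-0.018,0.044,0,0,0,-4.3,0],[-0.021,0.042,0,0,0,-4.3,0],[-0.024,0.041,0,0,0,-4.3,0],[-0.027,0.039,0,0,0,-4.3,0],[-0.03,0.037,0,0,0,-4.3,0],[-0.008,0.037,0,0,0,0,0],[-0.008,0.037,0,0,0,0,0],[-0.008,0.037,0,0,0,0,0],[-0.008,0.037,0,0,0,0,0],[-0.008,0.037,0,0,0,0,0],[-0.008,0.037,0,0,0,0,0],[0,0,0,0,0,0,0]]'
python3 - <<'E'
from pl import *
p=shot('scene','s1');p=shot('wrist','w1')
P,r,s=cur();print(P,r.as_matrix().round(3).tolist(),s['joints'].round(3))
plan(P,r,[.640,.341,.05],ori(-.0467,0),5)
E
```

```text
time: 2.65
position: [0.6418, 0.3398, 0.2132]
tcp_rot: [0.0, 0.724, 0.69, 0.0]
force: [-0.1, 0.5, -0.3]
gripper_width: 0.999
[0.63949367 0.34085293 0.21350192] [[0.047, 0.999, -0.001], [0.999, -0.047, -0.0], [-0.0, -0.001, -1.0]] [ 0.407  0.642  1.063  0.     1.437 -1.117]
step 0.0327 turn 0.01
[[0,0.0001,0.0327,0,0,0,0],[0,0.0001,0.0327,0,0,0,0],[0,0.0001,0.0327,0,0,0,0],[0,0.0001,0.0327,0,0,0,0],[0,0.0001,0.0327,0,0,0,0]]
```

View pics/w1.png

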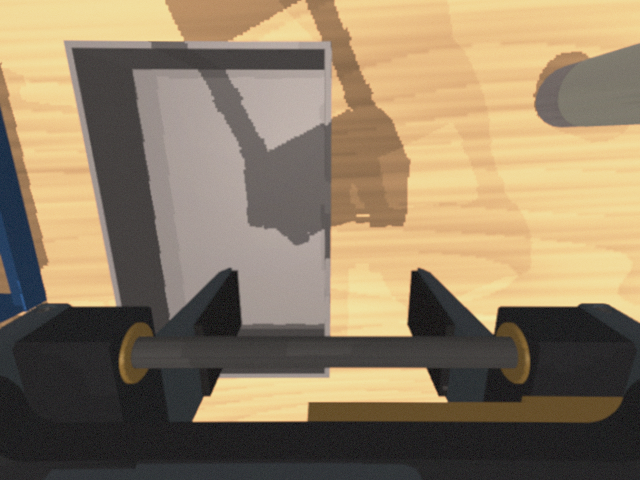

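```bash
python3 -m jog '[[0,0,0.04,0,0,0,0],[0,0,0.042,0,0,0,0],[0,0,0.042,0,0,0,0],[0,0,0.04,0,0,0,0],[0,0,0,0,0,0,0],[0,0,0,0,0,0,1],[0,0,0,0,0,0,1],[0,0,0,0,0,0,1],[0,0,0,0,0,0,1],[0,0,0,0,0,0,1],[0,0,0,0,0,0,1]]' 30
python3 - <<'E'
from pl import *
P,r,s=cur();print(P,s['force'])
b=shot('side','sd1')
d=S(-.0,.144,0)-S(.019,.277,0)
plan(P,r,P+d,R.from_rotvec([0,0,-.0127])*r,12,1)
E
```

```text
time: 4.12
position: [0.6397, 0.3409, 0.0499]
tcp_rot: [-0.0, 0.723, 0.69, -0.0]
force: [-0.2, 0.2, 0.0]
gripper_width: 0.373
[0.63966219 0.34094712 0.04990535] [-0.2353691   0.16322677  0.04645674]
step 0.0112 turn 0.06
[[-0.0111,-0.0017,0,0,0,0.1,1],[-0.0111,-0.0017,0,0,0,0.1,1],[-0.0111,-0.0017,0,0,0,0.1,1],[-0.0111,-0.0017,0,0,0,0.1,1],[-0.0111,-0.0017,0,0,0,0.1,1],[-0.0111,-0.0017,0,0,0,0.1,1],[-0.0111,-0.0017,0,0,0,0.1,1],[-0.0111,-0.0016,0,0,0,0.1,1],[-0.0111,-0.0016,0,0,0,0.1,1],[-0.0111,-0.0016,0,0,0,0.1,1],[-0.0111,-0.0016,0,0,0,0.1,1],[-0.0111,-0.0016,0,0,0,0.1,1]]
```

View pics/sd1.png

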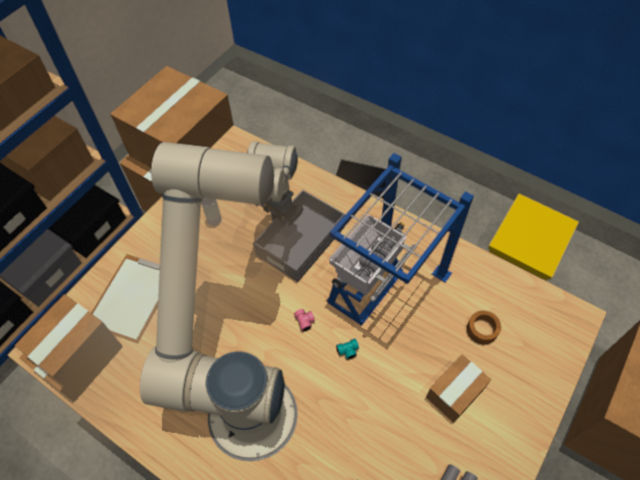

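```bash
python3 -m jog '[[0,0,0,0,0,0,1],[0,0,0,0,0,0,1],[0,0,0,0,0,0,1],[0,0,0,0,0,0,1],[-0.01,-0.002,0,0,0,0,1],[-0.012,-0.002,0,0,0,0.2,1],[-0.012,-0.002,0,0,0,0.2,1],[-0.012,-0.002,0,0,0,0.2,1],[-0.012,-0.002,0,0,0,0.1,1],[-0.012,-0.001,0,0,0,0,1],[-0.012,-0.001,0,0,0,0,1],[-0.012,-0.001,0,0,0,0,1],[0,0,0,0,0,0,1]]'
python3 - <<'E'
from pl import *
P,r,s=cur();print(P,s['force'],s['gripper_width'])
for n in('scene','side'): shot(n,n+'2')
a=cv2.imread('pics/scene2.png')[130:380,250:490]; b=cv2.imread('pics/side2.png')[140:340,240:490]
cv2.imwrite('pics/m2.png',np.hstack([cv2.resize(a,(400,417)),cv2.resize(b,(400,417))]))
E
```

```text
time: 5.8
position: [0.6214, 0.2464, 0.0499]
tcp_rot: [0.0, 0.728, 0.686, -0.001]
force: [0.2, -2.9, -1.8]
gripper_width: 0.056
[0.62140247 0.24641998 0.0499029 ] [ 0.18522203 -2.86042315 -1.84963409] 0.05600580036217868
```

View pics/m2.png

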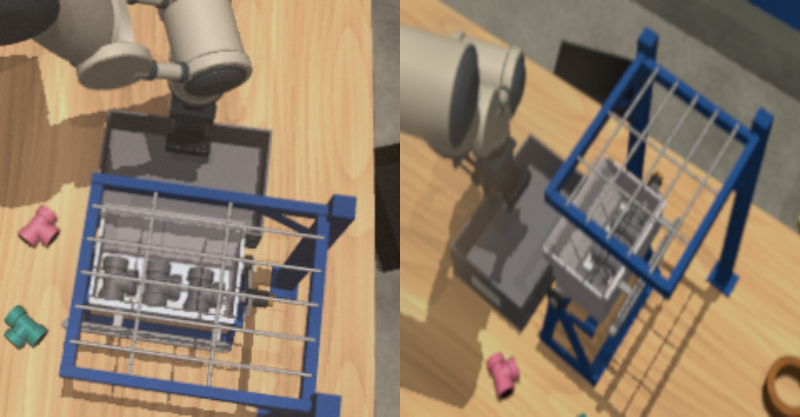

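```bash
python3 -m jog '[[-0.011,-0.001,0,0,0,0,1],[-0.011,-0.001,0,0,0,0,1],[-0.008,-0.001,0,0,0,0,1],[-0.003,0,0,0,0,0,1],[0,0,0,0,0,0,1]]'
python3 -m jog '[[-0.002,0,0,0,0,0,1],[0,0,0,0,0,0,1]]'
python3 -m jog '[[-0.002,0,0,0,0,0,1],[0,0,0,0,0,0,1]]'
```

```text
time: 6.52
position: [0.6165, 0.2143, 0.0499]
tcp_rot: [0.0, 0.728, 0.686, -0.0]
force: [-0.2, -4.2, -0.5]
gripper_width: 0.054
time: 6.78
position: [0.6166, 0.2132, 0.0499]
tcp_rot: [-0.0, 0.728, 0.686, 0.0]
force: [-0.2, 0.9, -1.9]
gripper_width: 0.052
time: 7.02
position: [0.6164, 0.2111, 0.0499]
tcp_rot: [0.0, 0.728, 0.686, 0.0]
force: [0.4, 1.8, -3.2]
gripper_width: 0.053
```

```bash
python3 -m jog '[[-0.002,0,0,0,0,0,1],[0,0,0,0,0,0,1]]'
python3 -m jog '[[-0.002,0,0,0,0,0,1],[0,0,0,0,0,0,1]]'
python3 - <<'E'
from fit import *
import cv2
a=shot('scene');b=shot('side')
A=a['img'][130:380,250:490]; B=b['img'][180:330,260:410]
cv2.imwrite('pics/m3.png',np.hstack([cv2.resize(A,(384,400),interpolation=2),cv2.resize(B,(400,400),interpolation=2)])[:,:,::-1])
E
```

```text
time: 7.28
position: [0.6163, 0.2089, 0.0499]
tcp_rot: [0.0, 0.728, 0.686, -0.0]
force: [-0.2, 1.4, -1.3]
gripper_width: 0.051
time: 7.52
position: [0.6162, 0.2068, 0.0499]
tcp_rot: [0.0, 0.728, 0.686, -0.0]
force: [0.3, 0.3, -2.5]
gripper_width: 0.053
```

View pics/m3.png

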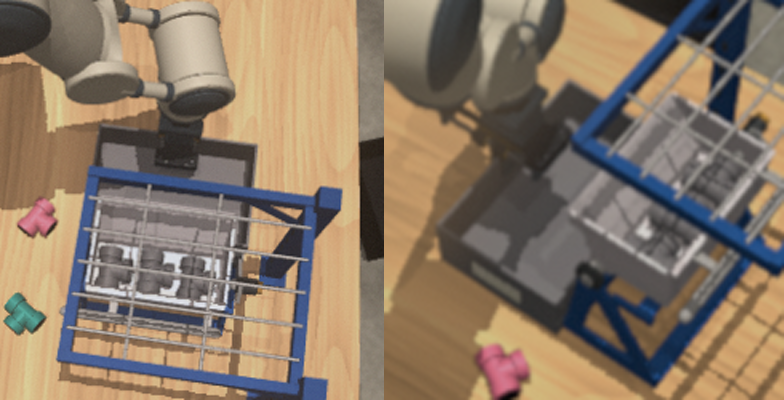

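```bash
python3 -m jog '[[-0.002,0,0,0,0,0,1],[0,0,0,0,0,0,1]]'
python3 -m jog '[[-0.002,0,0,0,0,0,1],[0,0,0,0,0,0,1]]'
```

```text
time: 7.88
position: [0.617, 0.2059, 0.0503]
tcp_rot: [0.0, 0.728, 0.686, 0.001]
force: [3.8, 8.3, -2.6]
gripper_width: 0.055
time: 8.12
position: [0.6175, 0.2054, 0.0508]
tcp_rot: [-0.0, 0.728, 0.686, 0.003]
force: [4.6, 19.2, -0.5]
gripper_width: 0.054
```

```bash
python3 -m jog '[[0.002,0,0,0,0,0,1],[0,0,0,0,0,0,0.6],[0,0,0,0,0,0,0.6],[0,0,0,0,0,0,0.6],[0,0,0,0,0,0,0.6],[0,0,-0.03,0,0,0,0.6],[0,0,-0.05,0,0,0,0.6],[0,0,-0.05,0,0,0,0.6],[0,0,-0.05,0,0,0,0.6],[0,0,0,0,0,0,0.6]]'
python3 - <<'E'
from pl import *
P,r,s=cur();print(P,s['joints'].round(3),s['gripper_width'])
o=ori(-.0594,40); g=S(-.122,-.142,.255)
zt=o.apply([0,0,1]); tcp=g+zt*.0188
print('bar',g,'tcp',tcp,'z',zt)
pre=tcp-zt*.13
print('pre',pre)
p,rr=plan(P,r,[.44,.16,.30],ori(-.0594,20),6,.66)
p,rr=plan(p,rr,[pre[0]-.02,pre[1]+.15,pre[2]+0],o,6,.66)
E
```

```text
time: 9.38
position: [0.618, 0.2055, 0.2342]
tcp_rot: [0.002, 0.728, 0.686, 0.003]
force: [0.3, 0.2, 0.2]
gripper_width: 0.398
[0.61800723 0.20548721 0.23424633] [ 0.229  0.511  1.255 -0.     1.368 -1.283] 0.39774896664436576
bar [ 0.47028533 -0.16630702  0.255     ] tcp [ 0.48234842 -0.16702441  0.24059836] z [ 0.64165395 -0.03815913 -0.76604444]
pre [ 0.39893341 -0.16206373  0.34018414]
step 0.0325 turn 3.27
[[-0.0093,-0.0291,-0.0112,-3.3,0,0,0.66],[-0.0093,-0.0284,-0.0128,-3.3,0,0,0.66],[-0.0093,-0.0276,-0.0144,-3.3,0,0,0.66],[-0.0093,-0.0268,-0.016,-3.3,0,0,0.66],[-0.0093,-0.0258,-0.0175,-3.3,0,0,0.66],[-0.0093,-0.0248,-0.0189,-3.3,0,0,0.66]]
step 0.0312 turn 3.33
[[-0.0292,-0.0057,-0.0092,-3.3,0,0,0.66],[-0.0292,-0.0051,-0.0095,-3.3,0,0,0.66],[-0.0292,-0.0046,-0.0098,-3.3,0,0,0.66],[-0.0292,-0.004,-0.01,-3.3,0,0,0.66],[-0.0292,-0.0034,-0.0102,-3.3,0,0,0.66],[-0.0292,-0.0028,-0.0104,-3.3,0,0,0.66]]
```

```bash
python3 -m jog '[[-0.009,-0.029,-0.011,-3.3,0,0,0.66],[-0.009,-0.028,-0.013,-3.3,0,0,0.66],[-0.009,-0.028,-0.014,-3.3,0,0,0.66],[-0.009,-0.027,-0.016,-3.3,0,0,0.66],[-0.009,-0.026,-0.018,-3.3,0,0,0.66],[-0.009,-0.025,-0.019,-3.3,0,0,0.66],[-0.029,-0.006,-0.009,-3.3,0,0,0.66],[-0.029,-0.005,-0.01,-3.3,0,0,0.66],[-0.029,-0.005,-0.01,-3.3,0,0,0.66],[-0.029,-0.004,-0.01,-3.3,0,0,0.66],[-0.029,-0.003,-0.01,-3.3,0,0,0.66],[-0.029,-0.003,-0.01,-3.3,0,0,0.66],[0,0,0,0,0,0,0.66]]'
python3 - <<'E'
from pl import *
P,r,s=cur();print(P,r.apply([0,0,1]),s['joints'].round(3),s['gripper_width'])
w=shot('wrist','w4');shot('scene','s4');shot('side','sd4')
o=ori(-.0594,40)
for n,q in dict(home=S(-.122,-.142,.255),end=S(-.144,-.142,.255),far=S(-.05,-.142,.255)).items(): print(n,proj(w,[q])[0])
pre=np.array([.39893341,-.16206373,.34018414])
plan(P,r,pre,o,6,.66)
E
```

```text
time: 11.0
position: [0.3776, -0.0049, 0.3342]
tcp_rot: [0.24, 0.689, 0.645, 0.227]
force: [-0.3, -0.8, 0.3]
gripper_width: 0.342
[ 0.37757936 -0.00492278  0.33420386] [ 0.62296593 -0.03804183 -0.78132341] [-0.333 -0.335  2.159  0.27   0.679 -1.994] 0.3421258653059052
home [152.83879748 265.9986964 ]
end [142.28235312 252.94400228]
far [180.18853493 299.88618353]
step 0.0264 turn 0.23
[[-0.0259,0.0047,0.0024,-0.2,0,0,0.66],[-0.0259,0.0047,0.0024,-0.2,0,0,0.66],[-0.0259,0.0047,0.0025,-0.2,0,0,0.66],[-0.0259,0.0046,0.0025,-0.2,0,0,0.66],[-0.0259,0.0046,0.0025,-0.2,0,0,0.66],[-0.0259,0.0046,0.0025,-0.2,0,0,0.66]]
```

View pics/w4.png

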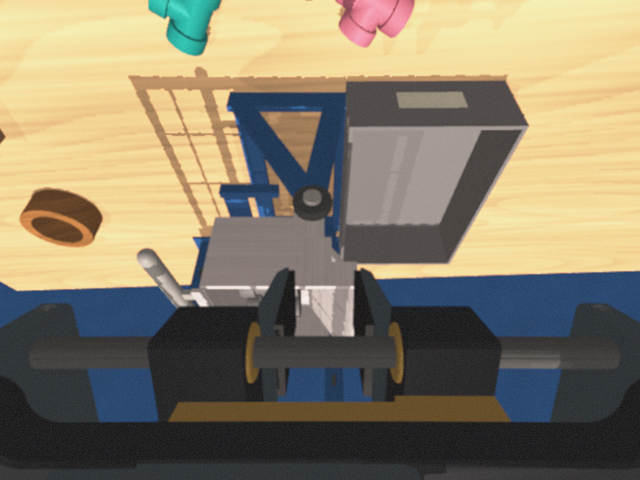

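View pics/sd4.png

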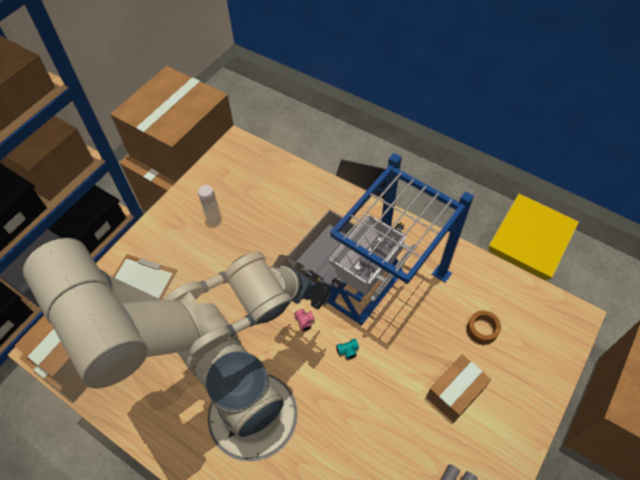

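View pics/s4.png

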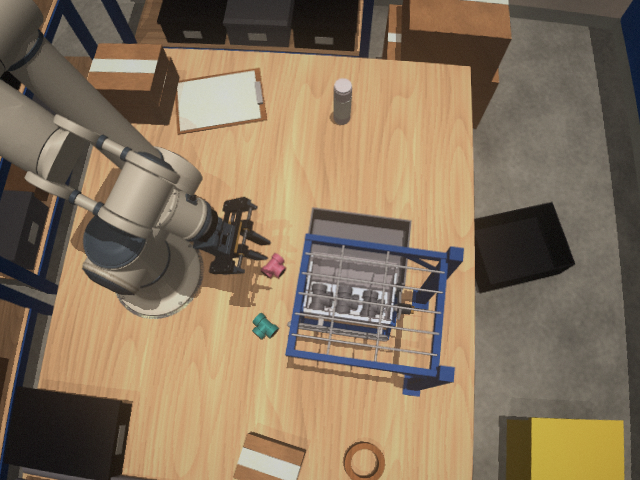

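```bash
python3 -m jog '[[-0.026,0.005,0.002,-0.2,0,0,0.66],[-0.026,0.005,0.002,-0.2,0,0,0.66],[-0.026,0.005,0.003,-0.2,0,0,0.66],[-0.026,0.005,0.003,-0.2,0,0,0.66],[-0.026,0.005,0.003,-0.2,0,0,0.66],[-0.026,0.005,0.003,-0.2,0,0,0.66],[0,0,0,0,0,0,0.66]]'
python3 - <<'E'
from pl import *
P,r,s=cur();print(P,r.apply([0,0,1]),s['joints'].round(3),s['gripper_width'])
w=shot('wrist','w5')
for n,q in dict(home=S(-.122,-.142,.255),end=S(-.144,-.142,.255),far=S(-.05,-.142,.255)).items(): print(n,proj(w,[q])[0])
E
```

```text
time: 12.02
position: [0.4038, -0.1608, 0.3403]
tcp_rot: [0.245, 0.684, 0.645, 0.235]
force: [-0.1, -0.0, 0.6]
gripper_width: 0.344
[ 0.40375106 -0.16082141  0.3402525 ] [ 0.63779253 -0.03324368 -0.76949044] [-0.954 -0.173  2.064  0.691  0.904 -2.808] 0.343664298883079
home [320.76833143 235.43711476]
end [320.63264199 219.51615666]
far [321.11200201 275.85388626]
```

View pics/w5.png

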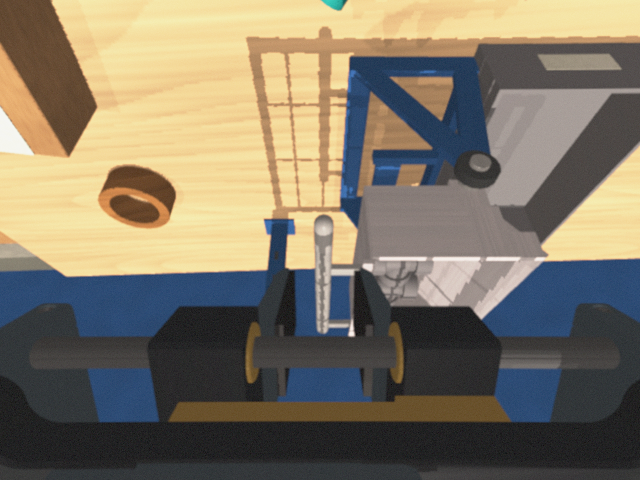

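Run:
```python
from pl import *
P,r,s=cur()
o=ori(-.0594,40); tcp=S(-.119,-.140,.255)+o.apply([0,0,.0188]);print(tcp)
plan(P,r,tcp,o,6,.66)
```

```text
[ 0.48546186 -0.16520604  0.24059836]
step 0.0215 turn 0.07
[[-0.0002,0,0.0215,-0.1,-0.1,0,0.66],[-0.0002,-0.0001,0.0215,-0.1,-0.1,0,0.66],[-0.0002,-0.0001,0.0215,-0.1,-0.1,0,0.66],[-0.0002,-0.0001,0.0215,-0.1,-0.1,0,0.66],[-0.0001,-0.0001,0.0215,-0.1,-0.1,0,0.66],[-0.0001,-0.0001,0.0215,-0.1,-0.1,0,0.66]]
```

```bash
python3 -m jog '[[0,0,0.02,0,0,0,0.66],[0,0,0.02,0,0,0,0.66],[0,0,0.02,0,0,0,0.66],[0,0,0.02,0,0,0,0.66],[0,0,0.02,0,0,0,0.66],[0,0,0.02,0,0,0,0.66],[0,0,0.009,0,0,0,0.66],[0,0,0,0,0,0,0.66]]'
python3 - <<'E'
from pl import *
P,r,s=cur();print(P,r.apply([0,0,1]),s['joints'].round(3),s['gripper_width'])
w=shot('wrist','w6');b=shot('side')
cv2.imwrite('pics/sd6.png',cv2.resize(b['img'][180:330,260:460],None,fx=3.5,fy=3.5,interpolation=2)[:,:,::-1])
E
```

```text
time: 13.08
position: [0.4855, -0.1636, 0.2414]
tcp_rot: [0.246, 0.684, 0.646, 0.235]
force: [-0.4, -0.0, 0.2]
gripper_width: 0.339
[ 0.48553351 -0.16360763  0.2413547 ] [ 0.63860341 -0.03293123 -0.76883108] [-0.727  0.126  2.137  0.972  0.506 -3.026] 0.3393166181864333
```

View pics/w6.png

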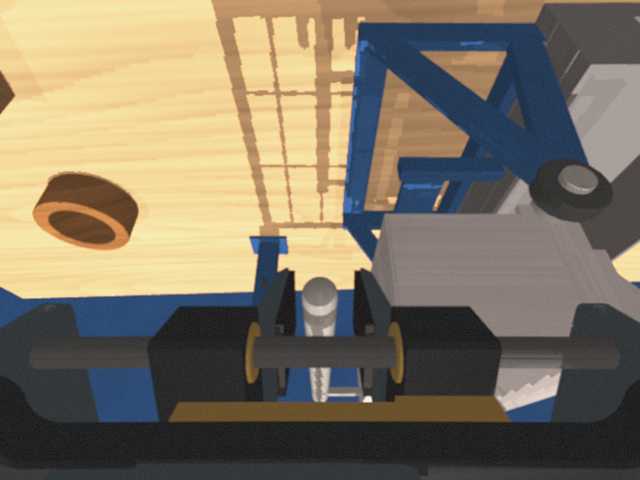

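View pics/sd6.png

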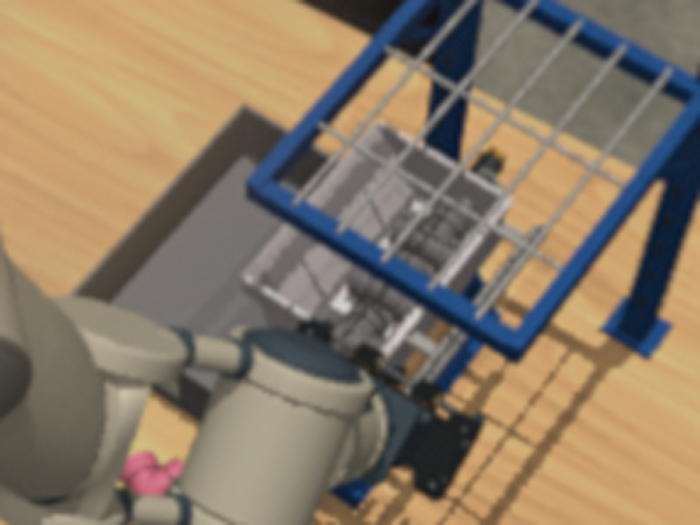

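```bash
cat > kin.py <<'E'
from pl import *
from scipy.optimize import least_squares
D=[([1.05350527,.494170489,1.34616115,0,1.3025211,-.0955046715],(.2556685,.56987073,.213336),[.839461,.543419,-.000559,.000291]),
([.407,.642,1.063,0,1.437,-1.117],(.63949,.34085,.2135),None),
([.229,.511,1.255,0,1.368,-1.283],(.618007,.205487,.234246),None),
([-.333,-.335,2.159,.27,.679,-1.994],(.37758,-.00492,.3342),[.689,.645,.227,.24]),
([-.954,-.173,2.064,.691,.904,-2.808],(.40375,-.16082,.34025),[.684,.645,.235,.245]),
([-.727,.126,2.137,.972,.506,-3.026],(.48553,-.163608,.241355),[.684,.646,.235,.246])]
def fk(q,k):
    d1,a1,lat,L2,a3,L3,L6,c4,c5,c6=k
    Y=lambda a:R.from_euler('y',a);Z=lambda a:R.from_euler('z',a)
    r=Z(q[0]);p=r.apply([a1,lat,d1]);r=r*Y(q[1]);p=p+r.apply([0,0,L2]);r=r*Y(q[2]);p=p+r.apply([a3,0,L3])
    r=r*Z(c4*q[3]);r=r*Y(q[4]);p=p+r.apply([c5,0,L6]);r=r*Z(q[5]+c6)
    return p,r
def res(k):
    e=[]
    for q,p,o in D:
        P,r=fk(q,k);e+=list((P-p)*10)
        if o is not None: e+=list((R.from_quat(o).inv()*r).as_rotvec())
    return np.array(e)
def fitk():
    best=None
    for s in(1,-1):
      for c6 in (0,np.pi/2,np.pi,-np.pi/2):
        k0=[.2,0,.06,.45,0,.45,.25,s,0,c6]
        f=lambda v:res(np.r_[v[:7],s,v[7:]])
        r=least_squares(f,np.r_[k0[:7],k0[8:]],max_nfev=300)
        if best is None or r.cost<best[0]: best=(r.cost,np.r_[r.x[:7],s,r.x[7:]])
    return best
if __name__=='__main__':
    c,k=fitk();print(c,k.round(4).tolist());print(np.abs(res(k)).round(4))
E
python3 kin.py
```

```text
1.3884102587488087e-05 [0.2561, -0.0001, 0.0598, 0.5966, 0.1176, 0.3842, 0.3524, 1.0, -0.0002, -3.1411]
[0.0021 0.0002 0.0008 0.     0.     0.0004 0.0005 0.0008 0.0006 0.0011
 0.0004 0.0004 0.0002 0.0003 0.0017 0.0013 0.0004 0.0012 0.0016 0.0011
 0.0013 0.0002 0.0017 0.0008 0.0016 0.0013 0.0003 0.0002 0.0004 0.    ]
```

```bash
cat > arc.py <<'E'
from kin import *
c,k=fitk()
lo=np.array([-2.91,-.82,.22,-1.22,.12,-3.08]);hi=np.array([2.91,2.16,2.67,4.37,2.79,3.08])
def ik(p,r,q0,free=False):
    f=lambda q:np.r_[(fk(q,k)[0]-p)*5,(r.inv()*fk(q,k)[1]).as_rotvec()]
    s=least_squares(f,q0,bounds=(np.minimum(lo,q0-1e-6),np.maximum(hi,q0+1e-6)) if not free else (-np.inf,np.inf))
    return s.x,np.abs(s.fun).max()
def bar(t,x=-.119,dy=.002,dz=0):
    y,z=-.142,.070
    return S(x,y*np.cos(t)+z*np.sin(t)+dy, .185-y*np.sin(t)+z*np.cos(t)+dz)
E
python3 - <<'E'
from arc import *
q0=cur()[2]['joints']
for name,L,Rr in (('40 const',lambda t:40,lambda t:0),('lean40->30',lambda t:40-5*t,lambda t:0),('roll-',lambda t:40,lambda t:-15*t),('roll+',lambda t:40,lambda t:15*t),('45',lambda t:45,lambda t:0),('35',lambda t:35,lambda t:0)):
    q=q0.copy();print(name)
    for t in np.arange(0,2.01,.25):
        o=ori(ST[2],L(t),Rr(t));q,e=ik(bar(t)+o.apply([0,0,.0188]),o,q,True)
        print(round(t,2),bar(t).round(3),q.round(2),round(e,4), 'BAD' if (q<lo).any() or (q>hi).any() else '')
E
```

```text
40 const
0.0 [ 0.473 -0.164  0.255] [-0.73  0.13  2.14  0.99  0.5  -3.05] 0.0 
0.25 [ 0.475 -0.143  0.288] [-0.67  0.05  2.1   0.81  0.54 -2.79] 0.0 
0.5 [ 0.476 -0.114  0.315] [-0.58 -0.02  2.07  0.65  0.56 -2.56] 0.0 
0.75 [ 0.478 -0.079  0.333] [-0.47 -0.06  2.05  0.5   0.55 -2.33] 0.0 
1.0 [ 0.481 -0.041  0.342] [-0.33 -0.09  2.04  0.34  0.53 -2.08] 0.0 
1.25 [ 0.483 -0.001  0.342] [-0.18 -0.08  2.04  0.16  0.5  -1.81] 0.0 
1.5 [0.485 0.037 0.332] [-0.04 -0.06  2.05 -0.03  0.45 -1.53] 0.0 
1.75 [0.487 0.071 0.312] [ 0.09 -0.01  2.07 -0.25  0.4  -1.23] 0.0 
2.0 [0.489 0.1   0.285] [ 0.19  0.06  2.1  -0.49  0.34 -0.91] 0.0 
lean40->30
0.0 [ 0.473 -0.164  0.255] [-0.73  0.13  2.14  0.99  0.5  -3.05] 0.0 
0.25 [ 0.475 -0.143  0.288] [-0.66  0.05  2.09  0.74  0.55 -2.72] 0.0 
0.5 [ 0.476 -0.114  0.315] [-0.56 -0.01  2.04  0.55  0.6  -2.45] 0.0 
0.75 [ 0.478 -0.079  0.333] [-0.44 -0.05  2.    0.38  0.63 -2.2 ] 0.0 
1.0 [ 0.481 -0.041  0.342] [-0.31 -0.07  1.97  0.23  0.66 -1.96] 0.0 
1.25 [ 0.483 -0.001  0.342] [-0.17 -0.06  1.95  0.1   0.67 -1.74] 0.0 
1.5 [0.485 0.037 0.332] [-0.04 -
[... 1992 characters left out ...]
] 0.0 
2.0 [0.489 0.1   0.285] [ 0.2   0.07  2.17 -0.95  0.23 -0.45] 0.0 
35
0.0 [ 0.473 -0.164  0.255] [-0.68  0.12  2.07  0.71  0.54 -2.74] 0.0 
0.25 [ 0.475 -0.143  0.288] [-0.63  0.05  2.03  0.57  0.6  -2.54] 0.0 
0.5 [ 0.476 -0.114  0.315] [-0.54 -0.01  2.    0.46  0.64 -2.35] 0.0 
0.75 [ 0.478 -0.079  0.333] [-0.43 -0.05  1.98  0.35  0.66 -2.16] 0.0 
1.0 [ 0.481 -0.041  0.342] [-0.31 -0.07  1.97  0.23  0.66 -1.96] 0.0 
1.25 [ 0.483 -0.001  0.342] [-0.17 -0.07  1.97  0.11  0.63 -1.75] 0.0 
1.5 [0.485 0.037 0.332] [-0.04 -0.04  1.98 -0.02  0.59 -1.54] 0.0 
1.75 [0.487 0.071 0.312] [ 0.08  0.    2.   -0.15  0.54 -1.33] 0.0 
2.0 [0.489 0.1   0.285] [ 0.17  0.06  2.03 -0.29  0.47 -1.12] 0.0
```

Run:
```python
from arc import *
P,r,s=cur()
o=ori(ST[2],38);b=bar(0,dy=.001);t=b+o.apply([0,0,.0188])
plan(P,r,t,o,1,.66);print(ik(t,o,s['joints'],True))
```

```text
step 0.0026 turn 1.82
[[-0.0018,-0.0014,0.0012,1.8,-0.2,0,0.66]]
(array([-0.71311558,  0.12482054,  2.11350314,  0.8692959 ,  0.51225471,
       -2.9153688 ]), np.float64(4.106368023393259e-11))
```

```bash
python3 -m jog '[[-0.002,-0.001,0.001,1.8,-0.2,0,0.66],[0,0,0,0,0,0,1],[0,0,0,0,0,0,1],[0,0,0,0,0,0,1],[0,0,0,0,0,0,1],[0,0,0,0,0,0,1]]' 40
python3 - <<'E'
from arc import *
P,r,s=cur();print(P,r.apply([0,0,1]),s['joints'].round(3),s['gripper_width'],s['force'])
shot('wrist','w7')
E
```

```text
time: 13.92
position: [0.4851, -0.166, 0.2407]
tcp_rot: [0.237, 0.688, 0.648, 0.224]
force: [1.2, 9.7, 8.4]
gripper_width: 0.165
[ 0.48510534 -0.16595305  0.2407319 ] [ 0.61569274 -0.0353458  -0.78719319] [-0.714  0.124  2.114  0.872  0.514 -2.917] 0.16454146169585607 [1.20840235 9.68355863 8.4288649 ]
```

View pics/w7.png

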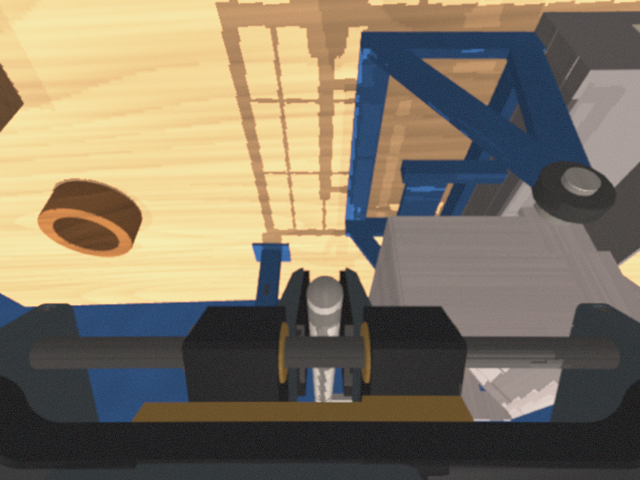

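```bash
cat > go.py <<'E'
from arc import *
import sys
def lean(t): return 38+np.interp(t,[0,.3,.7,1.3,1.7,2],[0,1,4,4,1,-1])
def pose(t,dy=.002,dz=0.0):
    o=ori(ST[2],lean(t)); return bar(t,dy=dy,dz=dz)+o.apply([0,0,.0188]),o
def rows(p,r,ts,g=1,dy=.002,dz=0.0):
    out=[];n=len(ts)
    for i,t in enumerate(ts):
        pt,rt=pose(t,dy,dz)
        w=(r.inv()*rt).as_rotvec(degrees=True);v=r.inv().apply(pt-p)
        out.append([*v.round(3),*w.round(1),g]);p=p+r.apply(v.round(3));r=r*R.from_rotvec(w.round(1),degrees=True)
    print('['+','.join('['+','.join('%g'%(x+0) for x in q)+']' for q in out)+']')
if __name__=='__main__':
    a,b,n=float(sys.argv[1]),float(sys.argv[2]),int(sys.argv[3]);P,r,s=cur()
    g=P-r.apply([0,0,.0188]);c,sn=np.cos(ST[2]),np.sin(ST[2]);d=g-np.array([*ST[:2],.185])
    y=-sn*d[0]+c*d[1];z=d[2];print('station y,z',y.round(4),z.round(4),'rad',np.hypot(y,z).round(4),'t est',(np.arctan2(.070,-.142)-np.arctan2(z,y)).round(3),'F',s['force'].round(1),'w',s['gripper_width'].round(3),s['joints'].round(2))
    rows(P,r,np.linspace(a,b,n+1)[1:])
E
python3 go.py 0 .45 10
```

```text
Traceback (most recent call last):
  File "go.py", line 16, in <module>
    y=-sn*d[0]+c*d[1];z=d[2];print('station y,z',y.round(4),z.round(4),'rad',np.hypot(y,z).round(4),'t est',(np.arctan2(.070,-.142)-np.arctan2(z,y)).round(3),'F',s['force'].round(1),'w',s['gripper_width'].round(3),s['joints'].round(2))
                                                                                                                                                                                          ^^^^^^^^^^^^^^^^^^^^^^^^
AttributeError: 'float' object has no attribute 'round'
```

```bash
sed -i "s/s\['gripper_width'\].round(3)/round(s['gripper_width'],3)/" go.py; python3 go.py 0 .45 10
```

```text
station y,z -0.1408 0.0706 rad 0.1575 t est 0.006 F [2.4 9.  7.6] w 0.166 [-0.71  0.12  2.11  0.87  0.51 -2.92]
[[0.004,0.003,-0.005,-0.1,-0.1,-0.1,1],[0.004,0.004,-0.004,-0.1,0,0,1],[0.004,0.004,-0.005,-0.2,0,0,1],[0.004,0.004,-0.005,-0.1,0,0,1],[0.004,0.003,-0.004,-0.2,0,0,1],[0.005,0.004,-0.004,-0.1,0,0,1],[0.004,0.003,-0.004,-0.2,0,0,1],[0.006,0.003,-0.004,-0.4,0,0,1],[0.005,0.003,-0.004,-0.3,0,0,1],[0.005,0.003,-0.003,-0.3,0,0,1]]
```

```bash
python3 -m jog '[[0.004,0.003,-0.005,-0.1,0,0,1],[0.004,0.004,-0.004,-0.1,0,0,1],[0.004,0.004,-0.005,-0.2,0,0,1],[0.004,0.004,-0.005,-0.1,0,0,1],[0.004,0.003,-0.004,-0.2,0,0,1],[0.005,0.004,-0.004,-0.1,0,0,1],[0.004,0.003,-0.004,-0.2,0,0,1],[0.006,0.003,-0.004,-0.4,0,0,1],[0.005,0.003,-0.004,-0.3,0,0,1],[0.005,0.003,-0.003,-0.3,0,0,1]]' 45
python3 go.py .45 1.2 15
python3 - <<'E'
from h import *
shot('wrist','w8')
E
```

```text
time: 15.22
position: [0.4887, -0.1232, 0.2956]
tcp_rot: [0.251, 0.684, 0.644, 0.234]
force: [-2.8, -10.5, 7.0]
gripper_width: 0.172
station y,z -0.0978 0.1249 rad 0.1587 t est 0.449 F [ -2.8 -10.5   7. ] w 0.172 [-0.61 -0.01  2.08  0.69  0.55 -2.62]
[[0.009,0.002,-0.004,-0.3,0.2,0,1],[0.006,0.003,-0.003,-0.4,0,0,1],[0.007,0.003,-0.003,-0.4,0,0,1],[0.007,0.003,-0.003,-0.3,0,0,1],[0.007,0.002,-0.003,-0.4,0,0,1],[0.008,0.002,-0.002,0,0,0,1],[0.007,0.002,-0.002,0,0,0,1],[0.008,0.001,-0.002,0,0,0,1],[0.007,0.002,-0.001,0,0,0,1],[0.008,0.001,-0.001,0,0,0,1],[0.008,0,-0.001,0,0,0,1],[0.008,0.001,0,0,0,0,1],[0.008,0,-0.001,0,0,0,1],[0.008,0,0.001,0,0,0,1],[0.008,0,0,0,0,0,1]]
```

View pics/w8.png

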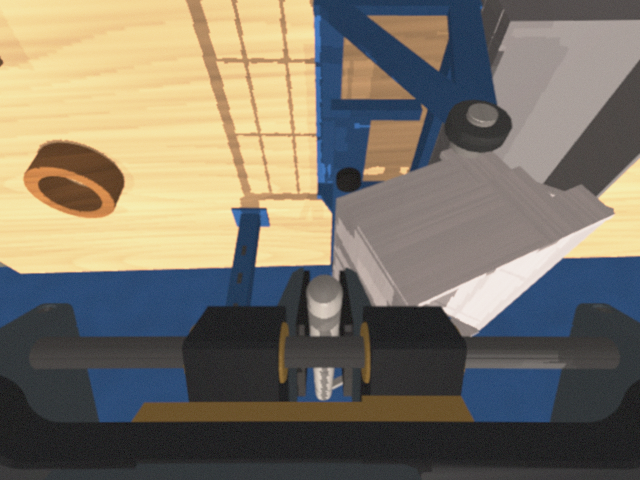

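```bash
python3 -m jog '[[0.007,0.003,-0.003,-0.3,0,0,1],[0.006,0.003,-0.003,-0.4,0,0,1],[0.007,0.003,-0.003,-0.4,0,0,1],[0.007,0.003,-0.003,-0.3,0,0,1],[0.007,0.002,-0.003,-0.4,0,0,1],[0.008,0.002,-0.002,0,0,0,1],[0.007,0.002,-0.002,0,0,0,1],[0.008,0.001,-0.002,0,0,0,1],[0.007,0.002,-0.001,0,0,0,1],[0.008,0.001,-0.001,0,0,0,1],[0.008,0,-0.001,0,0,0,1],[0.008,0.001,0,0,0,0,1],[0.008,0,-0.001,0,0,0,1],[0.008,0,0.001,0,0,0,1],[0.008,0,0,0,0,0,1],[0,0,0,0,0,0,1]]'
python3 go.py 1.2 1.95 15
python3 - <<'E'
from h import *
shot('wrist','w9')
E
```

```text
time: 17.27
position: [0.4969, -0.0101, 0.3285]
tcp_rot: [0.261, 0.68, 0.64, 0.245]
force: [0.4, -0.3, 7.9]
gripper_width: 0.167
station y,z 0.0155 0.1575 rad 0.1583 t est 1.211 F [ 0.4 -0.3  7.9] w 0.167 [-0.21 -0.09  2.06  0.24  0.45 -1.9 ]
[[0.008,-0.002,-0.001,0,0,0,1],[0.008,-0.001,0.001,0,0,0,1],[0.008,-0.001,0.002,0.3,0,0,1],[0.007,-0.001,0.001,0.4,0,0,1],[0.008,-0.002,0.002,0.4,0,0,1],[0.007,-0.002,0.002,0.4,0,0,1],[0.008,-0.002,0.002,0.3,0,0,1],[0.007,-0.003,0.003,0.4,0,0,1],[0.007,-0.002,0.003,0.4,0,0,1],[0.006,-0.003,0.003,0.4,0,0,1],[0.007,-0.003,0.004,0.3,0,0,1],[0.006,-0.003,0.004,0.3,0,0,1],[0.006,-0.003,0.004,0.4,0,0,1],[0.006,-0.004,0.004,0.3,0,0,1],[0.005,-0.004,0.005,0.3,0,0,1]]
```

View pics/w9.png

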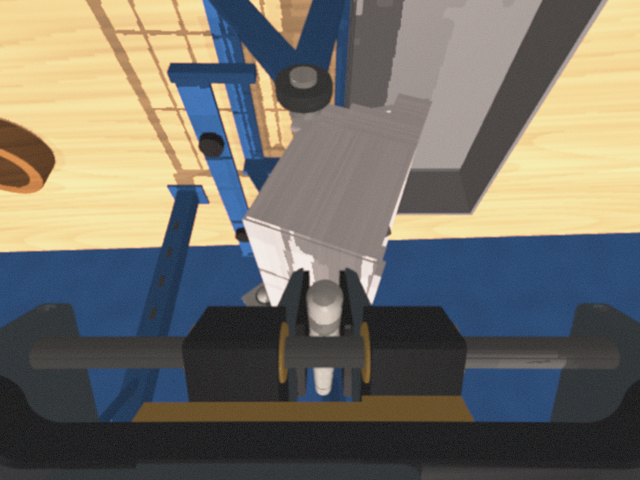

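```bash
python3 -m jog '[[0.008,-0.001,0,0,0,0,1],[0.008,-0.001,0.001,0,0,0,1],[0.008,-0.001,0.002,0.3,0,0,1],[0.007,-0.001,0.001,0.4,0,0,1],[0.008,-0.002,0.002,0.4,0,0,1],[0.007,-0.002,0.002,0.4,0,0,1],[0.008,-0.002,0.002,0.3,0,0,1],[0.007,-0.003,0.003,0.4,0,0,1],[0.007,-0.002,0.003,0.4,0,0,1],[0.006,-0.003,0.003,0.4,0,0,1],[0.007,-0.003,0.004,0.3,0,0,1],[0.006,-0.003,0.004,0.3,0,0,1],[0.006,-0.003,0.004,0.4,0,0,1],[0.006,-0.004,0.004,0.3,0,0,1],[0.005,-0.004,0.005,0.3,0,0,1],[0,0,0,0,0,0,1],[0,0,0,0,0,0,1],[0,0,0,0,0,0,1],[0,0,0,0,0,0,1]]'
python3 go.py 1.95 1.99 1
python3 - <<'E'
from h import *
shot('wrist','w10');a=shot('scene');b=shot('side')
cv2.imwrite('pics/m10.png',np.hstack([cv2.resize(a['img'][150:350,250:450],(400,400),interpolation=2),cv2.resize(b['img'][150:350,230:430],(400,400),interpolation=2)])[:,:,::-1])
E
```

```text
time: 19.7
position: [0.5017, 0.0939, 0.2753]
tcp_rot: [0.233, 0.69, 0.649, 0.22]
force: [4.8, 5.5, 3.9]
gripper_width: 0.171
station y,z 0.1196 0.1052 rad 0.1593 t est 1.962 F [4.8 5.5 3.9] w 0.171 [ 0.16  0.05  2.05 -0.33  0.42 -1.1 ]
[[0.004,-0.004,0.002,0.3,0,-0.1,1]]
```

View pics/w10.png

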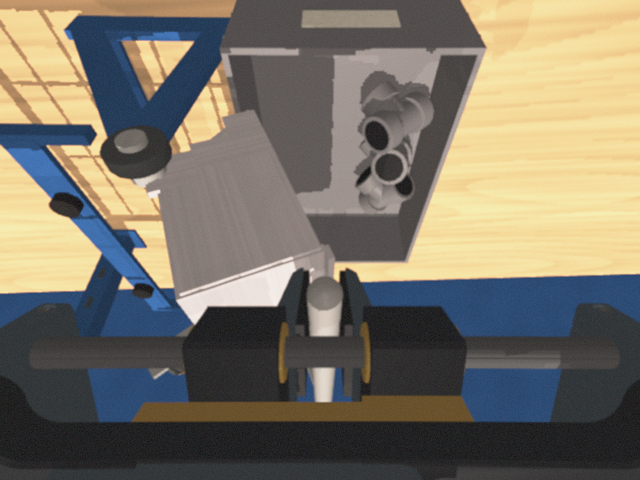

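View pics/m10.png

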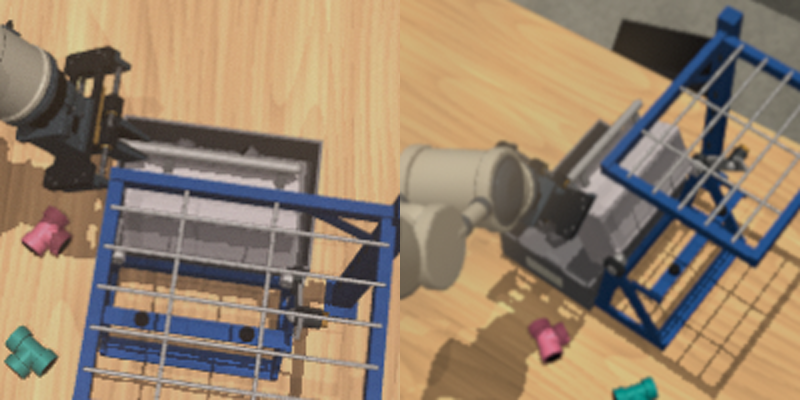

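Run:
```python
import cv2
a=cv2.imread('pics/w10.png')[40:270,200:500];cv2.imwrite('pics/w10c.png',cv2.resize(a,None,fx=2.6,fy=2.6,interpolation=2))
```

```text
(no output)
```

View pics/w10c.png

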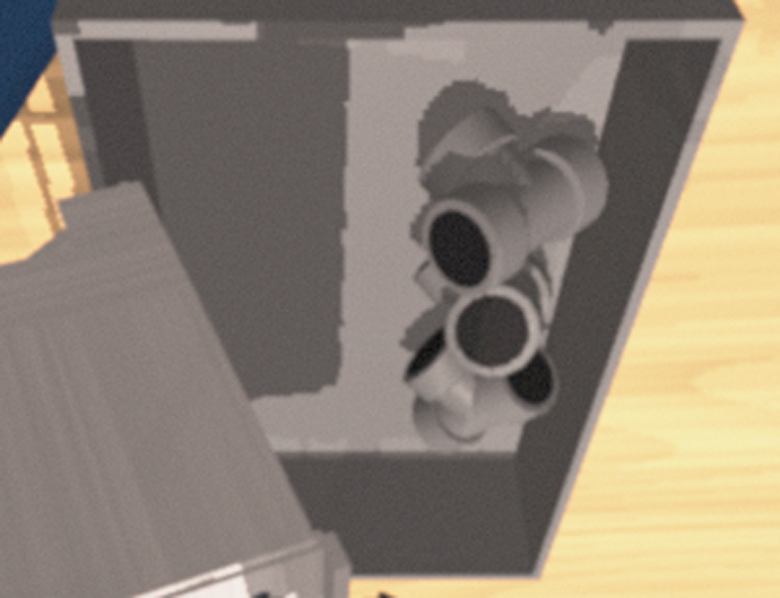

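```bash
python3 go.py 1.95 1.2 15
```

```text
station y,z 0.1196 0.1052 rad 0.1593 t est 1.962 F [4.7 5.9 3.2] w 0.162 [ 0.16  0.05  2.05 -0.33  0.42 -1.1 ]
[[-0.005,0.003,-0.006,-0.3,0,-0.1,1],[-0.006,0.003,-0.004,-0.4,0,0,1],[-0.006,0.004,-0.005,-0.3,0,0,1],[-0.006,0.003,-0.003,-0.3,0,0,1],[-0.007,0.003,-0.004,-0.4,0,0,1],[-0.007,0.002,-0.003,-0.3,0,0,1],[-0.006,0.003,-0.003,-0.4,0,0,1],[-0.008,0.002,-0.003,-0.4,0,0,1],[-0.007,0.003,-0.002,-0.4,0,0,1],[-0.007,0.002,-0.002,-0.3,0,0,1],[-0.008,0.001,-0.002,-0.4,0,0,1],[-0.007,0.002,-0.002,-0.4,0,0,1],[-0.008,0.001,-0.001,-0.4,0,0,1],[-0.008,0.001,-0.001,0,0,0,1],[-0.008,0,-0.001,0,0,0,1]]
```

```bash
python3 -m jog '[[-0.005,0.004,-0.005,-0.3,0,0,1],[-0.006,0.003,-0.004,-0.4,0,0,1],[-0.006,0.004,-0.005,-0.3,0,0,1],[-0.006,0.003,-0.003,-0.3,0,0,1],[-0.007,0.003,-0.004,-0.4,0,0,1],[-0.007,0.002,-0.003,-0.3,0,0,1],[-0.006,0.003,-0.003,-0.4,0,0,1],[-0.008,0.002,-0.003,-0.4,0,0,1],[-0.007,0.003,-0.002,-0.4,0,0,1],[-0.007,0.002,-0.002,-0.3,0,0,1],[-0.008,0.001,-0.002,-0.4,0,0,1],[-0.007,0.002,-0.002,-0.4,0,0,1],[-0.008,0.001,-0.001,-0.4,0,0,1],[-0.008,0.001,-0.001,0,0,0,1],[-0.008,0,-0.001,0,0,0,1],[0,0,0,0,0,0,1]]'
python3 go.py 1.2 0.45 15
```

```text
time: 21.85
position: [0.4957, -0.0108, 0.3285]
tcp_rot: [0.261, 0.68, 0.639, 0.246]
force: [4.0, 3.5, 5.2]
gripper_width: 0.169
station y,z 0.0147 0.1575 rad 0.1581 t est 1.206 F [4.  3.5 5.2] w 0.169 [-0.22 -0.09  2.07  0.24  0.45 -1.91]
[[-0.007,0,-0.001,0,0,-0.1,1],[-0.008,0,0,0,0,0,1],[-0.008,0,0,0,0,0,1],[-0.008,-0.001,0.001,0,0,0,1],[-0.007,0,0.001,0,0,0,1],[-0.008,-0.001,0.001,0,0,0,1],[-0.008,-0.001,0.001,0,0,0,1],[-0.007,-0.002,0.002,0,0,0,1],[-0.008,-0.002,0.002,0,0,0,1],[-0.007,-0.002,0.002,0,0,0,1],[-0.007,-0.002,0.002,0.4,0,0,1],[-0.007,-0.003,0.003,0.4,0,0,1],[-0.007,-0.003,0.003,0.3,0,0,1],[-0.007,-0.002,0.004,0.4,0,0,1],[-0.006,-0.004,0.003,0.4,0,0,1]]
```

```bash
python3 -m jog '[[-0.007,0,0,0,0,0,1],[-0.008,0,0,0,0,0,1],[-0.008,0,0,0,0,0,1],[-0.008,-0.001,0.001,0,0,0,1],[-0.007,0,0.001,0,0,0,1],[-0.008,-0.001,0.001,0,0,0,1],[-0.008,-0.001,0.001,0,0,0,1],[-0.007,-0.002,0.002,0,0,0,1],[-0.008,-0.002,0.002,0,0,0,1],[-0.007,-0.002,0.002,0,0,0,1],[-0.007,-0.002,0.002,0.4,0,0,1],[-0.007,-0.003,0.003,0.4,0,0,1],[-0.007,-0.003,0.003,0.3,0,0,1],[-0.007,-0.002,0.004,0.4,0,0,1],[-0.006,-0.004,0.003,0.4,0,0,1],[0,0,0,0,0,0,1]]'
python3 go.py 0.45 0.0 10
python3 - <<'E'
from h import *
shot('wrist','w11')
E
```

```text
time: 23.85
position: [0.4877, -0.1208, 0.2934]
tcp_rot: [0.249, 0.684, 0.644, 0.234]
force: [-5.5, -3.8, 4.3]
gripper_width: 0.17
station y,z -0.0955 0.1228 rad 0.1556 t est 0.452 F [-5.5 -3.8  4.3] w 0.17 [-0.6  -0.    2.08  0.69  0.55 -2.61]
[[-0.005,-0.001,0.002,0.2,0.1,-0.1,1],[-0.006,-0.004,0.004,0.3,0,0,1],[-0.005,-0.003,0.004,0.4,0,0,1],[-0.005,-0.003,0.004,0.2,0,0,1],[-0.004,-0.004,0.004,0.1,0,0,1],[-0.005,-0.003,0.004,0.2,0,0,1],[-0.004,-0.004,0.005,0.1,0,0,1],[-0.004,-0.004,0.005,0.2,0,0,1],[-0.003,-0.004,0.004,0.1,0,0,1],[-0.003,-0.004,0.005,0.2,0,0,1]]
```

View pics/w11.png

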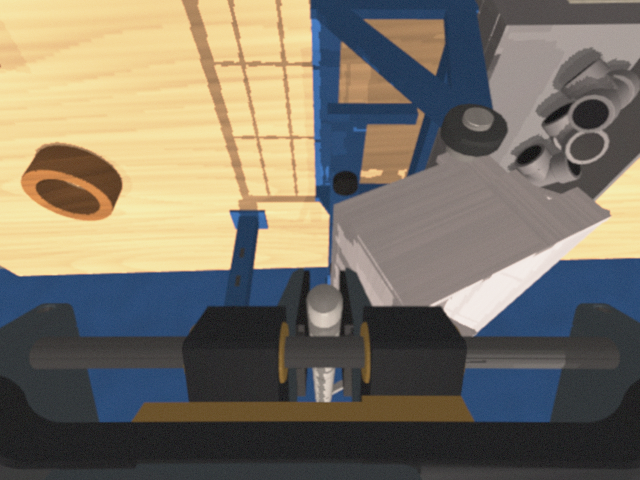

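```bash
python3 -m jog '[[-0.006,-0.003,0.003,0.2,0,0,1],[-0.006,-0.004,0.004,0.3,0,0,1],[-0.005,-0.003,0.004,0.4,0,0,1],[-0.005,-0.003,0.004,0.2,0,0,1],[-0.004,-0.004,0.004,0.1,0,0,1],[-0.005,-0.003,0.004,0.2,0,0,1],[-0.004,-0.004,0.005,0.1,0,0,1],[-0.004,-0.004,0.005,0.2,0,0,1],[-0.003,-0.004,0.004,0.1,0,0,1],[-0.003,-0.004,0.005,0.2,0,0,1],[0,0,0,0,0,0,1]]' 55
python3 go.py 0 -.03 1
python3 - <<'E'
from h import *
shot('wrist','w12')
E
```

```text
time: 25.28
position: [0.4837, -0.1656, 0.2379]
tcp_rot: [0.237, 0.689, 0.648, 0.223]
force: [-1.7, -5.5, 2.6]
gripper_width: 0.167
station y,z -0.1404 0.0678 rad 0.1559 t est -0.008 F [-1.7 -5.5  2.6] w 0.167 [-0.71  0.13  2.12  0.88  0.51 -2.93]
[[-0.002,0,0.002,0,0.1,0,1]]
```

View pics/w12.png

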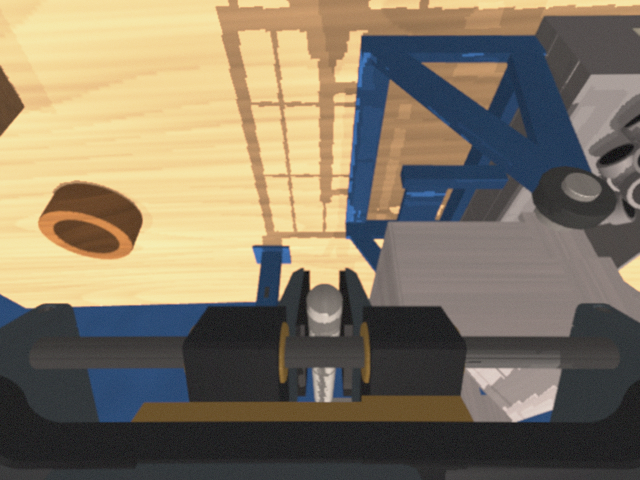

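```bash
python3 -m jog '[[-0.002,-0.001,0.002,0,0,0,1],[-0.001,-0.001,0.002,0,0,0,1],[0,0,0,0,0,0,1]]'
python3 go.py 0 0 1
```

```text
time: 25.7
position: [0.4843, -0.1659, 0.2352]
tcp_rot: [0.237, 0.687, 0.649, 0.225]
force: [-23.7, 20.4, 49.3]
gripper_width: 0.166
station y,z -0.1408 0.065 rad 0.1551 t est -0.026 F [-23.7  20.4  49.3] w 0.166 [-0.72  0.14  2.12  0.91  0.5  -2.96]
[[0.001,0.004,-0.004,0.1,-0.2,0,1]]
```

```bash
python3 -m jog '[[0.003,0.003,-0.004,0,0,0,1],[0,0,0,0,0,0,0.66],[0,0,0,0,0,0,0.66],[0,0,0,0,0,0,0.66],[0,0,0,0,0,0,0.66]]'
python3 - <<'E'
from h import *
shot('wrist','w13');print(ctrl.state()['force'],ctrl.state()['gripper_width'])
E
```

```text
time: 26.32
position: [0.4844, -0.1649, 0.2388]
tcp_rot: [0.237, 0.688, 0.648, 0.223]
force: [-0.9, 0.1, -0.1]
gripper_width: 0.338
[ 0.26925427 -0.9661081   0.13550924] 0.3411232767647059
```

View pics/w13.png

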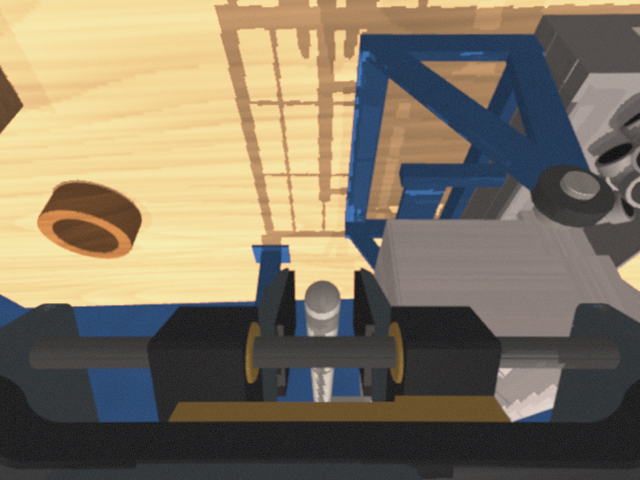

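Bar free and centred at (322,300). I retreat along the tool axis.

```bash
python3 -m jog '[[0,0,-0.015,0,0,0,0.66],[0,0,-0.025,0,0,0,0.66],[0,0,-0.03,0,0,0,0.66],[0,0,-0.03,0,0,0,0.66],[0,0,-0.03,0,0,0,0.66],[0,0,0,0,0,0,0.66]]'
python3 - <<'E'
from fit import *
from pl import S,cur
shot('wrist','w14');a=shot('scene','s14');b=shot('side','sd14')
print(cur()[0],cur()[2]['joints'].round(2))
cv2.imwrite('pics/m14.png',np.hstack([cv2.resize(a['img'][150:350,250:450],(400,400),interpolation=2),cv2.resize(b['img'][150:350,230:430],(400,400),interpolation=2)])[:,:,::-1])
E
```

```text
time: 27.12
position: [0.4043, -0.1608, 0.3429]
tcp_rot: [0.239, 0.688, 0.648, 0.223]
force: [-0.1, -0.2, 0.2]
gripper_width: 0.339
[ 0.4046723  -0.15997228  0.34071514] [-0.92 -0.17  2.04  0.63  0.9  -2.73]
```

View pics/w14.png

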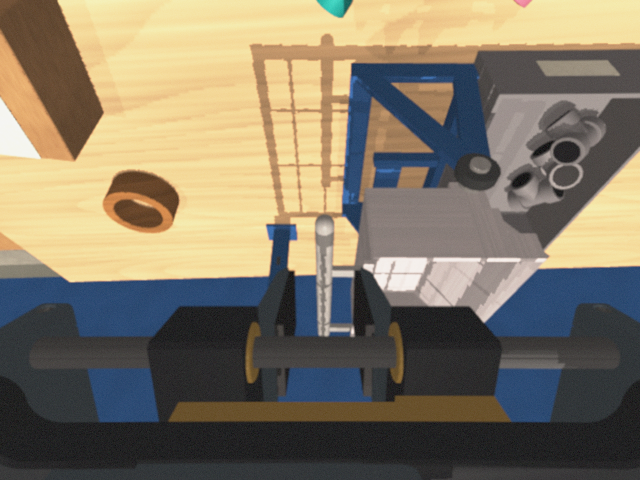

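View pics/m14.png

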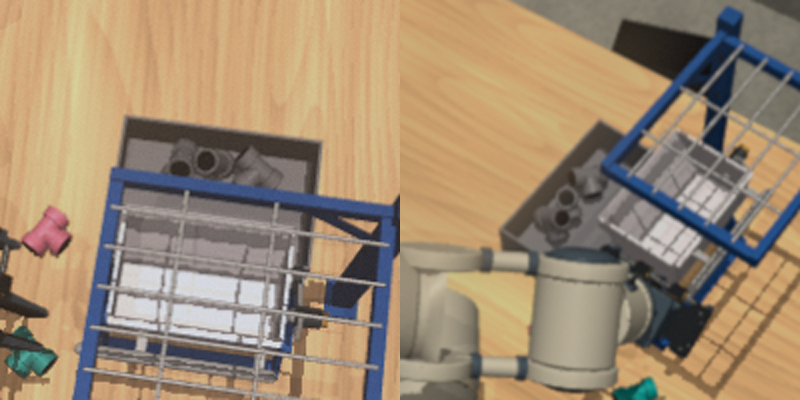

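```bash
python3 -c "
from cell import ctrl
print(ctrl.sign_off())"
```

```text
the job is handed in; nothing more can be done
None
```

The job is done and handed in at about 27 s of the 72 s allowed. No verdict is reported.

- **Tote:** I gripped its far wall and dragged it about 135 mm until it touched the stand's foot. The push reached 19 N, then I backed off 2 mm and let go. By the tool position it stood about 2 mm off the middle of the stop along x.
- **Tipping:** I held the bar with the tool leaning 38 to 42 degrees and followed its arc to about 1.96 rad. I held it there for about half a second. A zoomed picture then showed all three grey tees lying in the tote.
- **Return:** I eased the skip back at about 0.4 rad/s with the bar gripped the whole way. I pressed it against its buffers; the wrist read about 58 N, below the 120 N limit. Then I let go and backed off.
- **Last checks:** In the final pictures the skip is empty and its bar is within a couple of pixels of where it was before tipping. All three tees are in the tote, the tote looks flat, and the tool is about 13 cm back from the bar with force near zero.

I had no direct reading of the skip angle, so its value comes from the tool position and pictures. I never worked near the carton, tape roll or spray can, but I did not measure their positions again at the end. The turquoise and pink tees were left alone. Every check I did make agreed.

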